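# Find the flush catch of the bearing cleaning cabinet and spring its hatch

## Task

The hatch of the low sheet-metal bearing cleaning cabinet is held shut by a concealed catch: feel along the long window in its front deck with the fingertips for the recessed release pad that gives, without leaning hard on the sheet metal. Press the pad in until the hatch springs open, then let go of it and take the hand clear, leaving the hatch standing open. Leave the brake block, the dish and the canister where they are.

Things in the scene. Friction and masses are not known exactly. Their poses are not given: they have to be found in the camera images.
- cabinet: low fixed box of riveted galvanised sheet, 320 (x) by 440 (y) by 90 mm high; origin at the centre of its underside, z up, x from the front deck (robot's side) to the hatch hinge, y along the deck; turned only about z. Flat top at z 90: deck from x -160 to -48, then the hatch. The deck's window (x -138 to -72, y -96 to 96) is closed by a rigid flat steel plate, top at z 88.5 mm
- feel_left (a point): point on the plate's top in the window, at cabinet x -105, y +60 mm: one end of the line on which the centre of the release pad lies. Where along the line differs every time and is not reported: it must be felt, or seen as a faint rectangular outline. Plate and deck are rigid; only the pad gives
- feel_right (a point): the other end of that line (cabinet x -105, y -60 mm), also on the plate's top. The pad is bare steel like the plate, a rectangle 42 mm (across the line) by 52 mm (along it) in an opening 45 by 55 mm, its top 2 mm below the plate's. Press with the shut fingertips inside the opening, not across its edge
- release (a joint): how far the release pad is pressed straight down, m: 0 at rest, 0.008 at its stop. Sprung: about 2 N to start, about 5 N at the stop; the catch lets go at about 0.004 to 0.005 and the pad springs back when let go
- hatch (a joint): opening angle of the hatch, rad: 0 shut (flush with the cabinet's top), 1.15 fully open. The hatch is a 184 (x) by 400 (y) mm sheet hinged on its far edge; when the catch lets go its own spring raises the front edge up and away from the deck to the stop within about 2 s and keeps it there
- hatch_edge (a point): middle of the hatch's front edge, on its top face; shut, it is 60 mm beyond the middle line of the window
- brake_block: loose worn red rubber heel brake block, 46 by 40 by 26 mm high, standing on the cabinet's deck left of the window; origin at the centre of its underside
- dish: loose shallow copper dish, 72 mm across and 20 mm high, standing on the deck right of the window; origin at the centre of its underside
- canister: loose aluminium canister with push-on lid, 80 mm across and 104 mm high, standing on the table left of the cabinet; origin at the centre of its underside
- spindle_socket: bayonet socket with a black steel spindle locked in it, fixed on the table right of the cabinet: 80 mm square foot, 108 mm high in all; origin at the centre of its underside

How it is judged:
On the way, in this order (a step that is already met when the one before it is completed fails the run):
1. the release pad is pressed in while the hatch is still down (value of joint release above 0.003 m and value of joint hatch below 0.5 rad), for 0.05 s.
2. the hatch has sprung open (value of joint hatch above 0.9 rad), for 0.2 s.
At the end, for the whole second after the job is handed in: The hatch stands open at 0.9 rad or more and at rest, the release pad has sprung back to within 2 mm of its rest position, and the brake block, dish and canister are within 20 mm of where they were (value of joint hatch above 0.9 rad and velocity of joint hatch below 0.1 rad/s and value of joint release below 0.002 m and distance of each of brake_block, dish, canister from where it was at the start of the episode below 0.02 m); the robot touches nothing.
It fails at once if the brake block, dish or canister is lifted, carried or knocked more than 20 mm from its place (distance of any of brake_block, dish, canister from where it was at the start of the episode above 0.02 m).
It fails at once if the robot leans on the cabinet's sheet metal with more than 70 N (contact force between any of the fingers, the arm and cabinet above 70 N).
It also fails if it takes over 51 s, if anything falls off the work surface, if the arm or the gripper's body presses on something with over 40 N, if the wrist force passes 120 N, or if a joint passes its speed limit or range.

## Robot

A 6-joint arm with a two-finger parallel gripper is mounted at the origin on the work surface. World frame = base frame: x ahead of the robot, y to its left, z up, the work surface at z = 0. Lengths are in m, angles in rad, forces in N, time in s.
With the tool pointing down it reaches from about 0.3 to 0.775 m from the base axis. Payload 14.6 kg.
Tool frame: the origin (TCP) lies at the very end of the fingers, on their centre line; the grasp point (between the pads) lies 19 mm behind it (ctrl.grasp_offset is the distance from the TCP to the grasp point, in m); x points along the fingers, y is the direction in which the jaws open and shut, and the axes are right-handed (so a half turn about x gives the same grasp; the last joint's range is limited). The gripper opens to 94 mm and grips with 3 to 60 N. Pads are 16 mm wide; open, the fingers measure 119 mm over their backs; the gripper's body (75 mm by 177 mm) begins 78 mm behind the grasp point.
Start: joints at [1.261, 0.3, 1.521, -0, 1.321, -0.067], TCP at [0.132, 0.534, 0.205] pointing down, gripper open.
Joint ranges: [-3.03, 3.03], [-0.79, 2.21], [0.23, 2.52], [-1.04, 4.18], [0, 3.07], [-2.55, 2.55]. Speed limits (rad/s): [2.22, 2.22, 2.57, 3.14, 3.14, 3.14].

## Interface

Orientations are given as [roll, pitch, yaw] about the fixed x, y, z axes, in that order (R = Rz(yaw) Ry(pitch) Rx(roll)).
In Python, from station import ctrl gives the robot as it stands. The module is installed in compiled form; this text tells all that it offers.
- The arm moves only by the tool send_rows, never from a script. Its argument "rows" is a list that holds one entry, the list of rows, each a list of 4 numbers: the shift along the world's x, y, z in mm, then the turn about the world's z in rad. A call has 1 to 12 rows; each row shifts and turns the commanded pose from where the row before left it; what a row does not reach is not made up. A row lasts 1/10 s, in which the tool goes at most 50 mm and 8.59 degrees, less where a joint would pass 70% of its speed; a pose out of reach is approached as far as the arm can. A call is refused whole if a number of a shift passes 50 or a number of a turn 0.15, either way. A call with a gripper value outside its range is refused whole. "grip" is the gripper's target within -1 to 1 (shut at 1, half-way at 0, fully open at -1), set as the call begins (left out, the last holds). The fingers move at their own pace and stop on an object; "newtons" is the grip in N (left out, the last holds). Time passes only in rows, so rows that do not move let the fingers close. It gives the time, the measured TCP pose, the force and the opening at its end, in the units of the state.
- ctrl.get_obs(): the state, without advancing time (a new reading comes with each control period).
- ctrl.camera(name): name is "side" or "top" or "wrist"; returns (picture, depth): 400x640x3 uint8, red, green, blue; 400x640 float32, m along the optical axis (not along the pixel's ray), 0 where there is no reading.
- ctrl.camera_params(name): a dict with "vertical_fov" (degrees; the focal length in pixels is half the picture's height over the tangent of half this angle, whatever the lens; pixels are square), "cx", "cy" (the principal point, pixels), "k1" (the pictures are not rectified: a ray, as slopes to the right and down, at radius r is drawn at 1 + k1 r^2 times it, then the intrinsics apply), "cam_to_world" (4x4, takes a point from camera to world coordinates); the wrist camera has in their place "mount" (4x4, takes a point from camera to tool coordinates, whose origin is the TCP and whose axes are the tool frame's). Camera axes: x right, y up, looking along -z (the intrinsics and any distortion apply to the point x, -y, -z); pixel columns grow to the right and rows downward; lengths in m; the calibration is good to about 2 mm. A picture is of the moment at which its call begins: read the wrist's pose just before it. camera_params takes no time and is no camera call.
- ctrl.hand_in(): hands the job in, once; it reports no verdict.
The state is a dict: "time_s": time; "qpos": joint angles; "joint_vel": joint speeds; "tau": joint torques, N m; "ee_pos": TCP position; "eef_rot": TCP orientation; "force": force on the tool from outside, world axes, zero at the start; "moment": the same for the moment, N m; "grip_width": finger opening in m.
Only numpy, scipy, OpenCV 4.12 (cv2) and the standard library are available. Lean on these libraries where they do the work, as an engineer would, in place of code of your own. Each camera call takes 0.05 s, during which the arm holds its last target.

## Working session

There is one attempt and no reset: what is moved stays moved. The work goes in short steps, Python scripts to look and compute and a tool call to move; the robot and the scene stay as the last step left them, time stands still between calls to the robot, and variables do not carry over. Pictures are saved under pics/ and viewed, and the job is handed in when it is done.

Besides the shell and the picture viewer there is one more tool, called after "Call:" by a JSON object that holds its "api" and its "payload". send_rows: Moves the arm, as the interface text tells. Its arguments: {"type":"object","properties":{"rows":{"type":"array"},"grip":{"type":"number"},"newtons":{"type":"number"}},"required":["rows"]}

```bash
mkdir -p pics; cat > h.py <<'E'
import numpy as np,cv2
from station import ctrl
def K(p,h=400):
    f=h/2/np.tan(np.radians(p['vertical_fov'])/2); return f
def rays(p,uv,T):
    f=K(p); uv=np.atleast_2d(uv).astype(float)
    d=np.stack([(uv[:,0]-p['cx'])/f,(uv[:,1]-p['cy'])/f],1); s=d.copy()
    for _ in range(20): s=d/(1+p['k1']*(s**2).sum(1,keepdims=True))
    v=np.stack([s[:,0],-s[:,1],-np.ones(len(s))],1)
    return T[:3,3],v@T[:3,:3].T
def onplane(p,uv,T,z):
    o,v=rays(p,uv,T); t=(z-o[2])/v[:,2]; return o+v*t[:,None]
def save(n,im): cv2.imwrite('pics/'+n,im[:,:,::-1])
E
python3 - <<'E'
from h import *
for n in('top','side','wrist'):
    im,d=ctrl.camera(n); save(n+'0.png',im); np.save('pics/'+n+'0.npy',d); p=ctrl.camera_params(n); print(n,p)
print(ctrl.get_obs())
E
```

```text
top {'vertical_fov': 42.69203162442438, 'cx': 320.66569022449835, 'cy': 204.39931079494494, 'k1': -0.07189242022157886, 'cam_to_world': array([[ 0.01990587,  0.99420867, -0.10560715,  0.43876795],
       [-0.99974056,  0.0186237 , -0.01311337, -0.00565611],
       [-0.01107063,  0.10584078,  0.99432146,  1.58544833],
       [ 0.        ,  0.        ,  0.        ,  1.        ]])}
side {'vertical_fov': 54.928101886611266, 'cx': 309.5436082933819, 'cy': 195.64019790385356, 'k1': -0.07783739732998948, 'cam_to_world': array([[-0.96972808,  0.1701907 , -0.17510732,  0.430764  ],
       [-0.24413044, -0.66023429,  0.71027531,  0.7285206 ],
       [ 0.0052704 ,  0.73152294,  0.68179646,  0.81515865],
       [ 0.        ,  0.        ,  0.        ,  1.        ]])}
wrist {'vertical_fov': 61.5137439544373, 'cx': 317.12726645465466, 'cy': 202.48573863959774, 'k1': -0.010540137346475496, 'mount': array([[-5.12500087e-04,  2.35622540e-01, -9.71844512e-01,
        -1.78218171e-01],
       [ 9.99999030e-01, -1.13816277e-03, -8.03293512e-04,
         1.57987448e-04],
       [-1.29539130e-03, -9.71843981e-01, -2.35621728e-01,
        -6.86761055e-02],
       [ 0.00000000e+00,  0.00000000e+00,  0.00000000e+00,
         1.00000000e+00]])}
{'time_s': 0.15, 'qpos': array([ 1.26140452e+00,  3.00358802e-01,  1.52139287e+00,  7.39945311e-06,
        1.32069752e+00, -6.66177556e-02]), 'joint_vel': array([ 0.00017762, -0.00040707, -0.00190824, -0.00253717, -0.00040199,
        0.00213788]), 'tau': array([-1.71325904e-03, -5.31958437e+01, -3.52813554e+01,  7.07632536e-02,
        2.37018027e-02, -6.24369795e-05]), 'ee_pos': array([0.13217302, 0.5336954 , 0.20502755]), 'eef_rot': array([-1.64578206,  1.56993976, -1.88855794]), 'force': array([-0.56618638,  0.40525677,  0.46266454]), 'moment': array([ 0.03880081,  0.0126626 , -0.00064904]), 'grip_width': 0.09412859599478414}
```

View pics/top0.png

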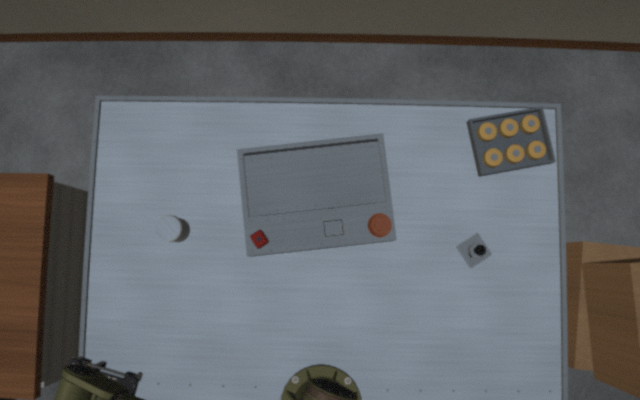

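View pics/side0.png

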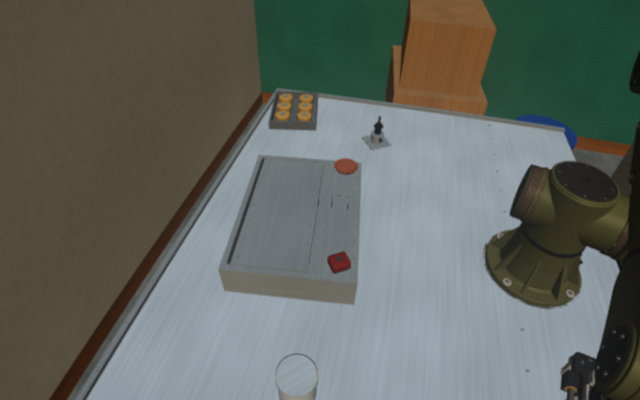

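View pics/wrist0.png

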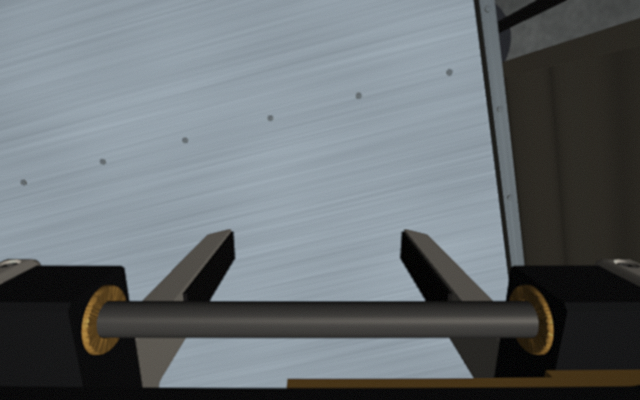

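The top view shows the pad outline near pixel (333,228), the red block at (260,239), the dish at (380,225) and the canister at (172,229). The side view shows the same outline at about (341,203). Next I'll zoom in.

```bash
python3 - <<'E'
from h import *
im=cv2.imread('pics/top0.png'); c=im[205:265,235:405]
cv2.imwrite('pics/topz.png',cv2.convertScaleAbs(cv2.resize(c,None,fx=4.7,fy=4.7,interpolation=cv2.INTER_CUBIC),alpha=1.5,beta=-20))
im=cv2.imread('pics/side0.png'); c=im[150:300,215:375]
cv2.imwrite('pics/sidez.png',cv2.convertScaleAbs(cv2.resize(c,None,fx=4,fy=4,interpolation=cv2.INTER_CUBIC),alpha=1.5,beta=-20))
E
```

```text
(no output)
```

View pics/topz.png

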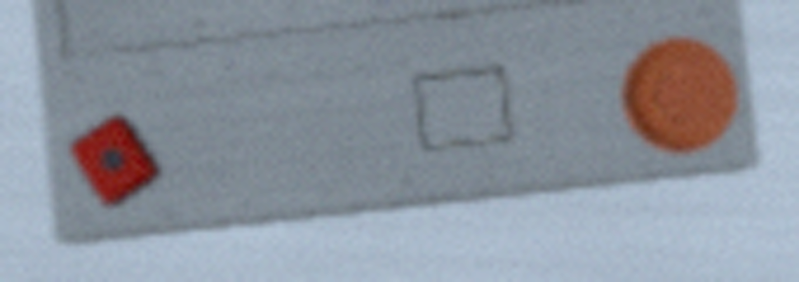

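View pics/sidez.png

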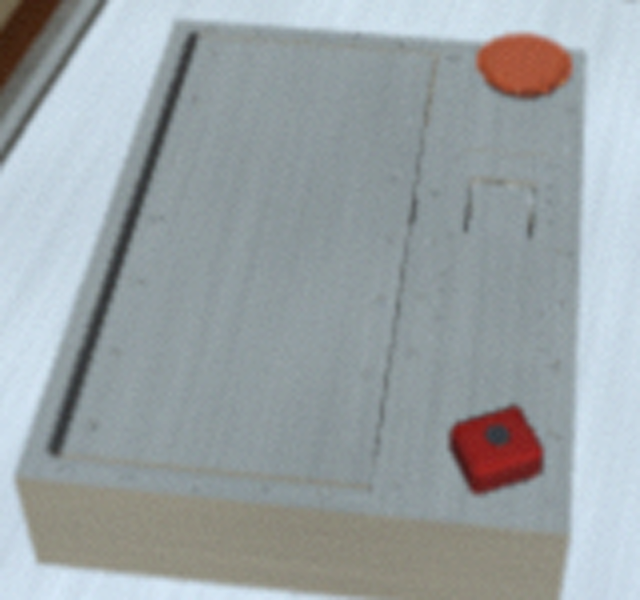

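Zoomed top view: the outline corners are at about (417,75), (501,67), (510,137) and (428,148). The front corners of the cabinet are at (62,240) and (755,162). In the side zoom the outline spans (472,180) to (535,187), with its lower ends at (466,232) and (530,238).

```bash
python3 - <<'E'
from h import *
p=ctrl.camera_params('top');T=p['cam_to_world']
z=lambda a:(np.array(a)+.5)/4.7-.5+np.array([235,205])
pc=onplane(p,z([(417,75),(501,67),(510,137),(428,148)]),T,.0885)
print(pc,pc.mean(0),np.linalg.norm(np.diff(pc,axis=0),axis=1))
c=onplane(p,np.vstack([z([(62,240),(755,162)]),[(382.5,135),(238,150)]]),T,.09)
print(c,np.linalg.norm(np.diff(c,axis=0),axis=1))
cen=c.mean(0); yd=c[0]-c[1]; yaw=np.arctan2(-yd[0],yd[1]); print(cen,yaw)
yaw2=np.arctan2(*(c[2]+c[3]-c[0]-c[1])[[1,0]]);print(yaw2)
R=np.array([[np.cos(yaw),-np.sin(yaw)],[np.sin(yaw),np.cos(yaw)]])
print('pad in cab',(pc.mean(0)-cen)[:2]@R,[(x-cen)[:2]@R for x in pc])
ps=ctrl.camera_params('side')
zs=lambda a:(np.array(a)+.5)/4-.5+np.array([215,150])
s=onplane(ps,zs([(472,180),(535,187),(530,238),(466,232),(570,535),(585,50),(180,20),(18,478)]),ps['cam_to_world'],.0885);print('side',s)
print([(x-cen)[:2]@R for x in s])
t=onplane(p,[(260,239),(172,229),(380,225),(480,250)],T,.11);print(t)
E
```

```text
[[ 0.55025287  0.00532698  0.0885    ]
 [ 0.55624952 -0.0469728   0.0885    ]
 [ 0.51269484 -0.05326406  0.0885    ]
 [ 0.50487806 -0.00239558  0.0885    ]] [ 0.53101882 -0.02432637  0.0885    ] [0.05264244 0.0440067  0.05146557]
[[ 0.4431537   0.22372938  0.09      ]
 [ 0.49992509 -0.20559516  0.09      ]
 [ 0.80934654 -0.16634407  0.09      ]
 [ 0.75630312  0.26413763  0.09      ]] [0.43306183 0.31190108 0.43373736]
[0.62718211 0.02898195 0.09      ] 0.13147145251305756
0.12726076550671936
pad in cab [-0.10232175 -0.04024193] [array([-0.07936635, -0.01336594]), array([-0.08027759, -0.06600049]), array([-0.12428113, -0.06652775]), array([-0.12536195, -0.01507353])]
side [[ 0.55627154 -0.04852068  0.0885    ]
 [ 0.51255864 -0.05243317  0.0885    ]
 [ 0.50718449 -0.00229364  0.0885    ]
 [ 0.54982705  0.00278136  0.0885    ]
 [ 0.44407101  0.22404786  0.0885    ]
 [ 0.50179859 -0.21390509  0.0885    ]
 [ 0.81477801 -0.17216382  0.0885    ]
 [ 0.75882435  0.26498418  0.0885    ]]
[array([-0.08045868, -0.0675379 ]), array([-0.12430723, -0.06568617]), array([-0.12306206, -0.01527483]), array([-0.08012221, -0.01583377]), array([-0.15595908,  0.2173871 ]), array([-0.15614227, -0.22435404]), array([ 0.15960815, -0.22400241]), array([0.16144443, 0.21670817])]
[[ 0.49177771  0.18689292  0.11      ]
 [ 0.51532686  0.44530211  0.11      ]
 [ 0.53889371 -0.1586428   0.11      ]
 [ 0.47184108 -0.44834444  0.11      ]]
```

```bash
python3 - <<'E'
from h import *
from scipy.spatial.transform import Rotation as R
o=ctrl.get_obs();M=R.from_euler('xyz',o['eef_rot']).as_matrix();print(M)
y=M[:,1];print('jaw az',np.arctan2(y[1],y[0]),'cab y az',np.pi/2+.13, 'cam at',o['ee_pos']+M@ctrl.camera_params('wrist')['mount'][:3,3])
E
```

```text
[[-2.67627408e-04  2.40397912e-01  9.70674390e-01]
 [-8.13687075e-04  9.70674052e-01 -2.40398052e-01]
 [-9.99999633e-01 -8.54162313e-04 -6.41703062e-05]]
jaw az 1.328020472778539 cab y az 1.7007963267948965 cam at [0.06559656 0.55050337 0.38324993]
```

Call:
{"api": "send_rows", "payload": {"rows": [[[20,-28,0,0.02],[20,-28,0,0.02],[20,-28,0,0.02],[20,-28,0,0.02],[20,-28,0,0.02],[20,-28,0,0.02],[20,-28,0,0.02],[20,-28,0,0.02],[20,-28,0,0.02],[20,-28,0,0.02],[20,-28,0,0.02],[20,-28,0,0.02]]], "grip": 1, "newtons": 20}}

```text
time_s: 1.35
ee_pos: [0.3728, 0.1966, 0.2054]
eef_rot: [1.066, 1.571, 1.064]
force: [-0.0, -0.0, -0.2]
grip_width: 0.0019
```

Call:
{"api": "send_rows", "payload": {"rows": [[[20,-28,0,0.02],[20,-28,0,0.02],[20,-28,0,0.02],[20,-28,0,0.02],[20,-28,0,0.02],[20,-28,0,0.02],[20,-28,0,0.01],[10,-14,0,0],[0,0,0,0],[0,0,0,0],[0,0,0,0]]]}}

```text
time_s: 2.45
ee_pos: [0.5217, -0.0111, 0.2055]
eef_rot: [1.488, 1.571, 1.616]
force: [-0.5, -0.4, 0.7]
grip_width: 0.0003
```

```bash
python3 - <<'E'
from h import *
from scipy.spatial.transform import Rotation as R
o=ctrl.get_obs();im,d=ctrl.camera('wrist');save('w1.png',im);np.savez('pics/w1.npz',pos=o['ee_pos'],rot=o['eef_rot'])
M=R.from_euler('xyz',o['eef_rot']).as_matrix();y=M[:,1];print('jaw az',np.arctan2(y[1],y[0]),o['ee_pos'],o['force'],o['time_s'],o['grip_width'])
E
```

```text
jaw az 1.698871184103078 [ 0.52171423 -0.01108347  0.20554963] [-0.45696153 -0.42331407  0.65771558] 2.45 0.0002540867254716469
```

View pics/w1.png

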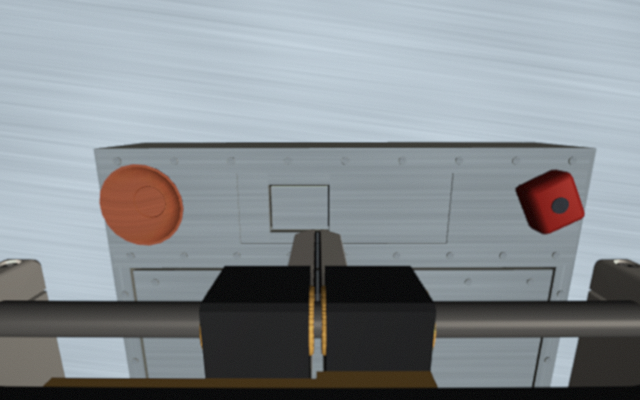

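The wrist view shows the pad outline clearly, with corners at (269,185), (328,185), (329,231) and (271,231). The block, dish and window seam are all visible, and the image's up direction points toward the robot.

```bash
python3 - <<'E'
from h import *
from scipy.spatial.transform import Rotation as R
s=np.load('pics/w1.npz');p=ctrl.camera_params('wrist')
A=np.eye(4);A[:3,:3]=R.from_euler('xyz',s['rot']).as_matrix();A[:3,3]=s['pos'];T=A@p['mount']
c=onplane(p,[(269,185),(328.5,185),(329.5,231.5),(271,231.5)],T,.0885);print(c,c.mean(0),c.mean(0)-s['pos'],np.linalg.norm(np.diff(c,axis=0),axis=1))
E
```

```text
[[ 0.5142858  -0.05474186  0.0885    ]
 [ 0.50744086 -0.00205627  0.0885    ]
 [ 0.55055008  0.00483515  0.0885    ]
 [ 0.55751476 -0.04874316  0.0885    ]] [ 0.53244787 -0.02517653  0.0885    ] [ 0.01073364 -0.01409306 -0.11704963] [0.05312838 0.04365658 0.05402908]
```

The three views agree to about 2 mm on the pad centre, (0.532, -0.025). Now the approach.

Call:
{"api": "send_rows", "payload": {"rows": [[[4,-5,-10,0],[4,-5,-15,0],[3,-4,-20,0],[0,0,-20,0],[0,0,-20,0],[0,0,-12,0],[0,0,-8,0],[0,0,0,0],[0,0,0,0],[0,0,0,0]]]}}

```text
time_s: 3.5
ee_pos: [0.5336, -0.0262, 0.1012]
eef_rot: [-0.263, 1.569, -0.136]
force: [0.4, 0.5, -0.1]
grip_width: 0.0006
```

Call:
{"api": "send_rows", "payload": {"rows": [[[0,0,-2,0],[0,0,-2,0],[0,0,-2,0],[0,0,-2,0],[0,0,0,0],[0,0,0,0]]]}}

```text
time_s: 4.1
ee_pos: [0.5332, -0.0261, 0.0924]
eef_rot: [2.905, 1.571, 3.032]
force: [0.2, 1.3, 0.2]
grip_width: 0.0005
```

Call:
{"api": "send_rows", "payload": {"rows": [[[0,0,-1,0],[0,0,-1,0],[0,0,-1,0],[0,0,-1,0],[0,0,-1,0],[0,0,0,0],[0,0,0,0]]]}}

```text
time_s: 4.8
ee_pos: [0.5332, -0.0261, 0.0874]
eef_rot: [2.65, 1.571, 2.777]
force: [-0.3, -0.2, -0.2]
grip_width: 0.0003
```

The tip is below the plate top with no contact force, so it is inside the opening. I'll press about 6 mm into the pad.

Call:
{"api": "send_rows", "payload": {"rows": [[[0,0,-1,0],[0,0,-1,0],[0,0,-1,0],[0,0,-1,0],[0,0,0,0]]]}}

```text
time_s: 5.3
ee_pos: [0.5333, -0.0261, 0.0835]
eef_rot: [-0.201, 1.57, -0.074]
force: [-0.3, 0.5, 3.1]
grip_width: 0.0007
```

Call:
{"api": "send_rows", "payload": {"rows": [[[0,0,-1,0],[0,0,-1,0],[0,0,-1,0],[0,0,0,0],[0,0,0,0]]]}}

```text
time_s: 5.8
ee_pos: [0.5333, -0.0262, 0.0805]
eef_rot: [-0.432, 1.571, -0.304]
force: [1.5, 0.6, 4.2]
grip_width: 0.001
```

```bash
python3 - <<'E'
from h import *
im,d=ctrl.camera('side');save('s2.png',im);print(ctrl.get_obs()['force'])
E
```

```text
[ 0.48781146 -0.298969    3.32182057]
```

View pics/s2.png

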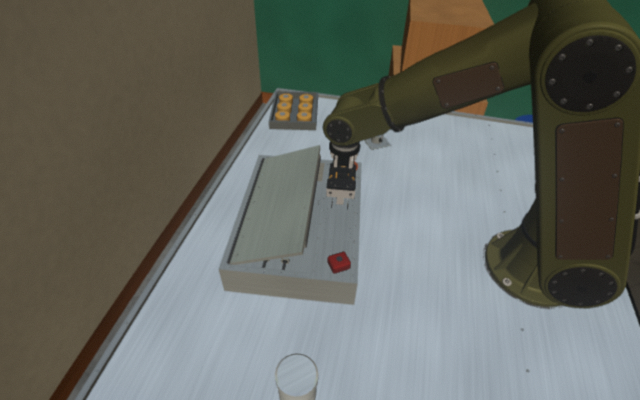

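The hatch is rising: its front edge has lifted to around (320,150) to (303,255). I'll let go and back the hand off.

Call:
{"api": "send_rows", "payload": {"rows": [[[0,0,-0.5,0],[0,0,0,0],[0,0,3,0],[0,0,8,0],[0,0,10,0],[-5,0,15,0],[-10,0,20,0],[-15,0,20,0],[-15,0,20,0],[-15,0,15,0],[-10,0,10,0],[0,0,0,0]]]}}

```text
time_s: 7.05
ee_pos: [0.4628, -0.0262, 0.2032]
eef_rot: [-0.266, 1.568, -0.139]
force: [0.2, -0.2, 0.2]
grip_width: 0.0003
```

Call:
{"api": "send_rows", "payload": {"rows": [[[-15,20,0,0],[-15,20,0,0],[-15,20,0,0],[-15,20,0,0],[-10,20,0,0],[-10,20,0,0],[0,0,0,0],[0,0,0,0],[0,0,0,0],[0,0,0,0],[0,0,0,0],[0,0,0,0]]]}}

```text
time_s: 8.25
ee_pos: [0.3834, 0.0936, 0.2009]
eef_rot: [-2.401, 1.571, -2.274]
force: [-0.5, 0.4, -0.6]
grip_width: 0.0004
```

Call:
{"api": "send_rows", "payload": {"rows": [[[0,0,0,0],[0,0,0,0],[0,0,0,0],[0,0,0,0],[0,0,0,0],[0,0,0,0]]]}}

```text
time_s: 8.85
ee_pos: [0.3832, 0.0939, 0.2009]
eef_rot: [-1.547, 1.571, -1.42]
force: [1.1, 0.1, 0.4]
grip_width: 0.0005
```

```bash
python3 - <<'E'
from h import *
im,d=ctrl.camera('side');save('s3.png',im)
im2,d2=ctrl.camera('top');save('t3.png',im2)
p=ctrl.camera_params('top');T=p['cam_to_world']
# hatch plane from depth around its middle, both pictures' block/dish shift
uv=np.array([(u,v) for u in range(265,375,10) for v in range(150,190,5)])
f=K(p);o,v=rays(p,uv,T);P=o+v*d2[uv[:,1],uv[:,0]][:,None]
g=(P[:,2]>.1)&(d2[uv[:,1],uv[:,0]]>0);P=P[g];n=np.linalg.svd(P-P.mean(0))[2][2];print('tilt',np.arccos(abs(n[2])),g.sum(),P[:,2].max())
a=cv2.imread('pics/top0.png');b=cv2.imread('pics/t3.png')
for I in(a,b):
    h=cv2.cvtColor(I,cv2.COLOR_BGR2HSV);m=((h[...,0]<12)|(h[...,0]>170))&(h[...,1]>130)
    m=m.astype(np.uint8);m[:, :240]=0;m[:,405:]=0;m[:200]=0;m[260:]=0
    q,l,st,ce=cv2.connectedComponentsWithStats(m);print([(s[4],c.round(1)) for s,c in zip(st[1:],ce[1:]) if s[4]>50])
o=ctrl.get_obs();print(o['force'],o['ee_pos'],o['time_s'])
E
```

```text
tilt 1.0875141720545825 40 0.26213040642024965
[(np.int32(317), array([378.5, 225. ])), (np.int32(150), array([258.9, 238.8]))]
[(np.int32(323), array([378.9, 224.8])), (np.int32(150), array([258.9, 238.7]))]
[-0.44090593 -0.20582531 -0.70485572] [0.38322211 0.09387251 0.20095496] 8.95
```

View pics/s3.png

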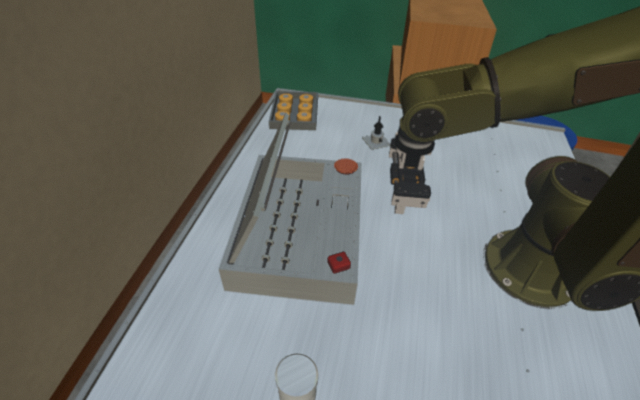

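View pics/t3.png

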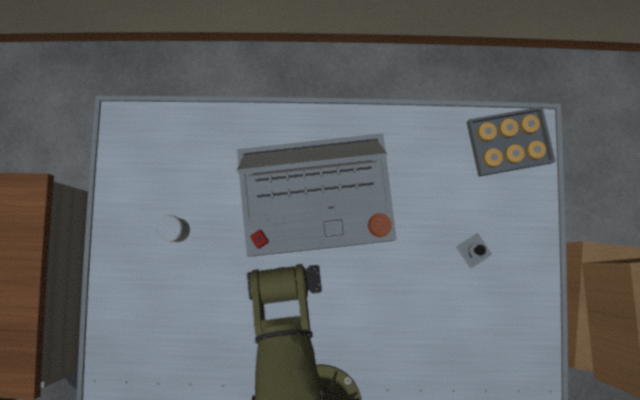

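The hatch is fully open, with its edge at z ≈ 0.26. The loose things have not moved, and the hand is clear.

```bash
python3 -c "
from station import ctrl
print(ctrl.hand_in())"
```

```text
the job is handed in; nothing more can be done
None
```

I opened the hatch by pressing the release pad, backed the hand clear and handed the job in at about 9 s of the 51 s allowed. The hand-in gives no verdict.

- **Finding the pad:** I saw its outline in the top, side and wrist views. They agreed to about 2 mm on its centre, at about (0.532, -0.025) m in the world frame.
- **Pressing:** With the fingers shut, I went down inside the opening. The tip passed below the plate's top without contact, so I was not on the sheet metal. The pad then gave, at about 3 N after 3 mm and 4 N after 6 mm, and the hatch sprang up.
- **Last checks:**
  - **Hatch:** its front edge stands at about z 0.26 m, where fully open should put it. A plane fitted to the top camera's depth gave a tilt of about 1.09 rad against the nominal 1.15; the limit is 0.9.
  - **Loose things:** the block and dish are within half a pixel of where they started. I compared the canister only by eye, and it looked unmoved.
  - **Hand and pad:** the wrist force is at noise level and the hand is well away from the cabinet. I did not measure the pad's spring-back, but nothing is touching it.

No check failed.

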